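# Clip the loose spindle into the free holding clip

## Robot

A 6-joint arm with a two-finger parallel gripper is mounted at the origin on the work surface. World frame = base frame: x ahead of the robot, y to its left, z up, the work surface at z = 0. Lengths are in m, angles in rad, forces in N, time in s.
With the tool pointing down it reaches from about 0.35 to 0.725 m from the base axis. Payload 4.3 kg.
Tool frame: the origin (TCP) lies between the finger pads; the fingertips stand 14 mm ahead of it and the grasp point (between the pads) lies 5 mm behind it; z points along the fingers, y is the direction in which the jaws open and shut (so a half turn about z gives the same grasp; the last joint's range is limited). The gripper opens to 85 mm and grips with 20 to 120 N. Pads are 22 mm wide; open, the fingers measure 114 mm over their backs; the gripper's body (76 mm by 85 mm) begins 54 mm behind the grasp point. The pads swing forward as they close: fully open they stand 13 mm farther back than shut.
Start: joints at [1.159, 0.377, 0.081, 1.274, 0, 1.46], TCP at [0.171, 0.549, 0.245] pointing down, gripper open.
Joint ranges: [-2.72, 2.72], [-0.84, 1.66], [-1.02, 1.22], [-1.77, 2.12], [-1.37, 1.28], [-3.14, 3.14]. Speed limits (rad/s): [2.57, 2.57, 3.14, 3.14, 3.14, 3.14].

## Interface

Orientations are given as a unit quaternion [w, x, y, z].
In Python, from station import r, jaws, solver, read_camera, order, monitor gives the robot as it stands. The module is installed in compiled form; this text tells all that it offers. Calls block until the motion is done:
- r.movep(position, orientation): joint-space move of the TCP to a pose.
- r.move_straight(position, orientation=None, v=0.15, contact_N=None): straight line of the TCP; orientation=None keeps the orientation; v is the mean speed in m/s. With contact_N (N) it stops when the force on the tool has changed by that much, and returns True; else False.
- r.goto_joints(angles): joint-space move.
- jaws.move_gripper(opening): opening from 0.0 (shut) to 1.0 (fully open); the grip force is fixed at half the most; returns when the fingers have stopped.
- r.pause(seconds).
- solver.solve_ik(position, orientation): joint angles nearest the present ones, or None.
- read_camera(name): name is "scene" or "top" or "wrist"; returns a dict with "color" (400x640x3 uint8, red, green, blue), "vertical_fov" (degrees; the focal length in pixels is half the picture's height over the tangent of half this angle, whatever the lens; pixels are square), "cx", "cy" (the principal point, pixels), "R" (3x3) and "t" (3): a world point X has camera coordinates R X + t; the wrist camera has in their place "tool_from_camera" (4x4, takes a point from camera to tool coordinates, whose origin is the TCP and whose axes are the flange's). Camera axes: x right, y down, z forward; pixel columns grow to the right and rows downward; lengths in m; the calibration is good to about 2 mm. A picture is of the moment at which its call begins: read the wrist's pose just before it. There is no depth.
A pose or a line that the arm cannot do raises r.Unreachable and nothing moves.
- order.sign_off(): hands the job in, once; it reports no verdict.
Readings, each from a call of its own:
- monitor.current_time_s(): time.
- monitor.current_joints(): joint angles.
- monitor.current_joint_velocities(): joint speeds.
- monitor.current_effort(): joint torques, N m.
- monitor.current_position(): TCP position.
- monitor.current_tcp_rot(): TCP orientation.
- monitor.current_force(): force on the tool from outside, world axes, zero at the start.
- monitor.current_moment(): the same for the moment, N m.
- monitor.current_grip_width(): opening from 0.0 (shut) to 1.0 (fully open).
Only numpy, scipy, OpenCV 4.12 (cv2) and the standard library are available. Lean on these libraries where they do the work, as an engineer would, in place of code of your own. Each camera call takes 0.05 s, during which the arm holds its last target.

## Task

Two sprung fork clips stand on the plywood holding board and one of them already holds a turned spindle. Lift the other spindle off its wooden cradle and push it down past the sprung jaw of the free clip until it sits fully home in both forks, roughly centred lengthwise, with the jaw closed over it, and let go. Leave the spindle that is already clipped in its place and do not knock over the varnish jar or the upright billet.

Things in the scene. Friction and masses are not known exactly. Their poses are not given: they have to be found in the camera images.
- spindle: the loose spindle, lying on a low wooden cradle (two V blocks 50 mm either side of the middle, on a 150 x 50 x 10 mm base) with its axis 45 mm above the table: turned pale wood spindle, 184 mm long over all: a 160 mm barrel of 24 mm diameter with a 12 mm long, 16 mm diameter tenon at each end. Origin at its middle, on its axis; x along the axis; both ends alike. 42 to 84 g
- clipped_spindle: the spindle that already lies in one of the two clips (which one varies), same shape: turned pale wood spindle, 184 mm long over all: a 160 mm barrel of 24 mm diameter with a 12 mm long, 16 mm diameter tenon at each end. Origin at its middle, on its axis; x along the axis; both ends alike. 42 to 84 g
- board: plywood holding board fixed to the table, 200 (x) x 270 (y) x 18 mm, with two equal fork clips side by side 140 mm apart. Origin at the centre of its underside, z up; clipped spindles lie along its x
- seat_1 (a point): seat point of clip 1: middle of a seated spindle's axis, 65 mm above the table, at board y = +70 mm. Axes as the board's. Wooden forks, 10 mm thick, stand 48 mm either side along x, mouth 28 mm wide; between them 86 mm is clear for fingers down to the hinge pin (top 38.5 mm above the table). Plain prong on the -y side, top 35 mm above the axis, leaning outward; low prong on the jaw (+y) side
- seat_2 (a point): seat point of clip 2: middle of a seated spindle's axis, 65 mm above the table, at board y = -70 mm. Axes as the board's. Wooden forks, 10 mm thick, stand 48 mm either side along x, mouth 28 mm wide; between them 86 mm is clear for fingers down to the hinge pin (top 38.5 mm above the table). Plain prong on the -y side, top 35 mm above the axis, leaning outward; low prong on the jaw (+y) side
- jaw_1 (a joint): steel jaw of clip 1: two hooked plates 58 mm either side of the middle, on a hinge pin along board x, 30 mm below and 4 mm to +y of the seat point. 0 rad = shut by its spring, also over a seated spindle; grows as it swings out to board +y, limit 0.6. Noses overhang the mouth 14.5 mm above the seat axis; steep ramps rise outward to 38 mm. A spindle pushed down moves it 0.2 rad (5 to 15 N)
- jaw_2 (a joint): steel jaw of clip 2: two hooked plates 58 mm either side of the middle, on a hinge pin along board x, 30 mm below and 4 mm to +y of the seat point. 0 rad = shut by its spring, also over a seated spindle; grows as it swings out to board +y, limit 0.6. Noses overhang the mouth 14.5 mm above the seat axis; steep ramps rise outward to 38 mm. A spindle pushed down moves it 0.2 rad (5 to 15 N)
- varnish_jar: amber glass jar with steel lid, 70 mm diameter, 90 mm high, upright left of the board; origin at the centre of its underside
- billet: dark wood billet, 36 mm diameter, 75 mm high, standing upright between cradle and board, nearer the robot; origin at the centre of its underside
There are look-alikes about, which are no part of the job. Leave any grey or red look-alike of the spindle alone.

How it is judged:
By the outcome, as a careful person would: the job done as asked, in the order asked, and still so for the second after the job is handed in, with the robot touching nothing.
It also fails if it takes over 38 s, if anything falls off the work surface, if the arm or the gripper's body presses on something with over 40 N, if the wrist force passes 120 N, or if a joint passes its speed limit or range.

## Working session

There is one attempt and no reset: what is moved stays moved. The work goes in short steps, each a Python script; the robot and the scene stay as the last script left them, time stands still between calls to the robot, and variables do not carry over. Pictures are saved under pics/ and viewed, and the job is handed in when it is done.

```bash
mkdir -p pics; ls; python3 - <<'E'
from station import r, jaws, solver, read_camera, order, monitor
import cv2,numpy as np
for n in ["scene","top","wrist"]:
    c=read_camera(n); cv2.imwrite(f"pics/{n}0.png",c["color"][:,:,::-1])
    print(n,{k:(np.round(v,4).tolist() if not np.isscalar(v) else v) for k,v in c.items() if k!="color"})
print(monitor.current_position(),monitor.current_tcp_rot(),monitor.current_time_s(),monitor.current_grip_width(),monitor.current_force())
E
```

```text
pics
scene {'vertical_fov': 48.98316833090757, 'cx': 316.1827110736405, 'cy': 200.89991963972318, 'R': [[0.3284, 0.9444, -0.0186], [0.7425, -0.2703, -0.6129], [-0.5838, 0.1874, -0.79]], 't': [-0.1118, -0.3184, 1.58]}
top {'vertical_fov': 53.81307364624201, 'cx': 318.313642919614, 'cy': 199.3526001234037, 'R': [[0.0215, -0.9998, 0.003], [-0.9936, -0.0217, -0.1107], [0.1108, -0.0006, -0.9938]], 't': [-0.0573, 0.4975, 1.3256]}
wrist {'vertical_fov': 58.35943683978812, 'cx': 316.2447171158285, 'cy': 203.2593079803635, 'tool_from_camera': [[-0.0001, -0.9516, -0.3074, 0.0789], [1.0, -0.0007, 0.0018, -0.0], [-0.0019, -0.3074, 0.9516, -0.1295], [0.0, 0.0, 0.0, 1.0]]}
[0.17071005 0.54859182 0.24456132] [-2.10122875e-04  1.50330525e-01  9.88635485e-01 -7.53042820e-04] 0.15 0.9976588269010762 [ 0.98882498  0.25361456 -0.43497206]
```

View pics/scene0.png

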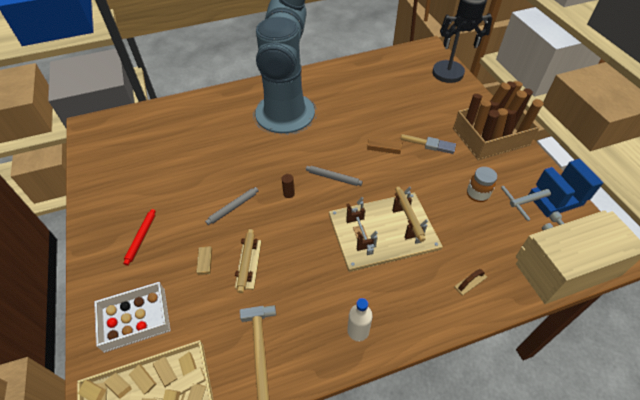

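View pics/top0.png

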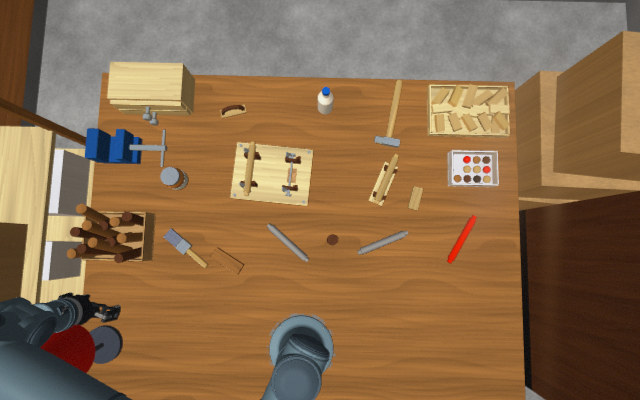

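View pics/wrist0.png

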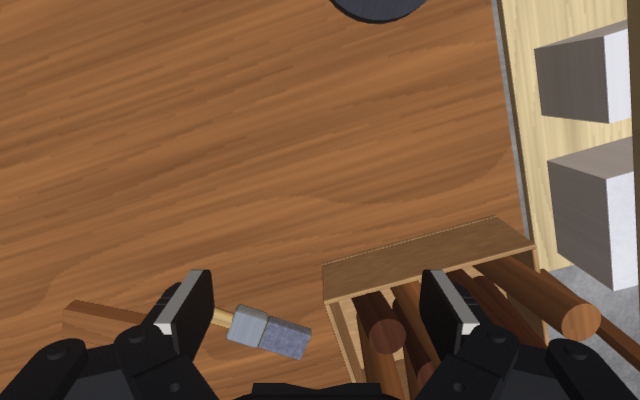

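Scene and top agree. These could be taken for the target, in top-camera pixels: the pale spindle on the cradle (384,180), the pale clipped one (250,168), grey ones (288,242) and (383,242), and a red one (462,238). I choose (384,180). The free clip is at about (291,172). Next I'll take enlarged crops.

```bash
python3 - <<'E'
import cv2
a=cv2.imread("pics/top0.png")
cv2.imwrite("pics/t_cr.png",cv2.resize(a[145:215,355:435],None,fx=8,fy=8,interpolation=cv2.INTER_CUBIC))
cv2.imwrite("pics/t_bd.png",cv2.resize(a[135:210,225:320],None,fx=8,fy=8,interpolation=cv2.INTER_CUBIC))
a=cv2.imread("pics/scene0.png")
cv2.imwrite("pics/s_bd.png",cv2.resize(a[180:275,325:445],None,fx=6,fy=6,interpolation=cv2.INTER_CUBIC))
E
```

```text
(no output)
```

View pics/t_cr.png

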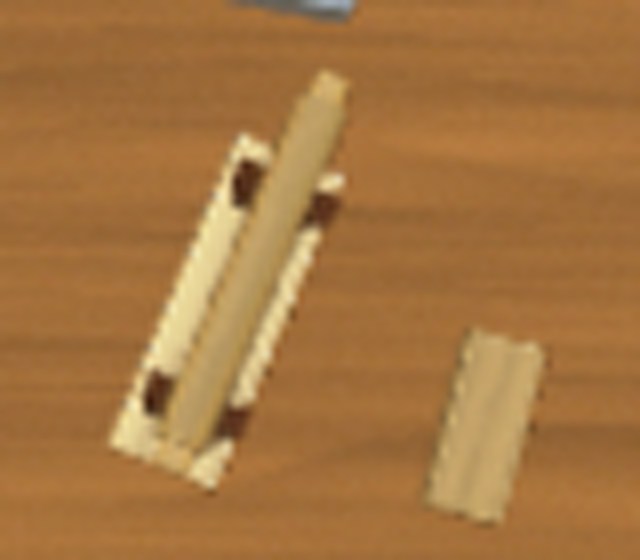

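View pics/t_bd.png

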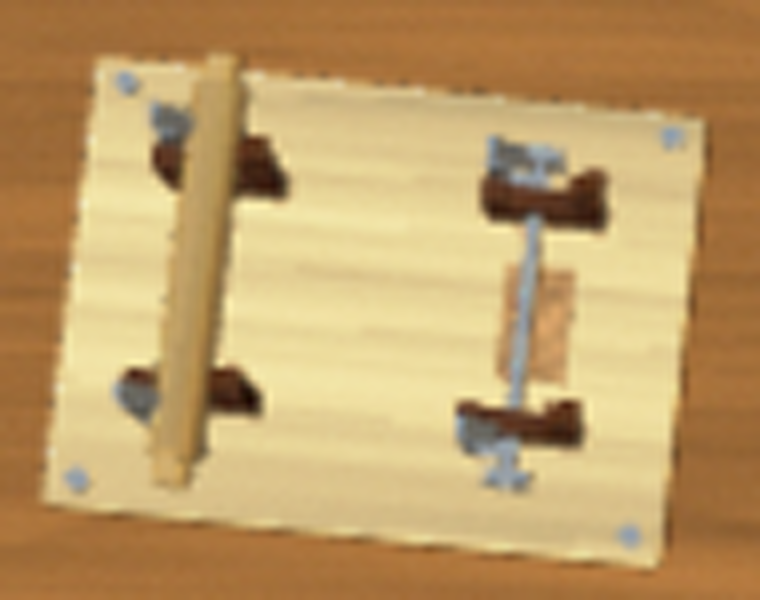

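View pics/s_bd.png

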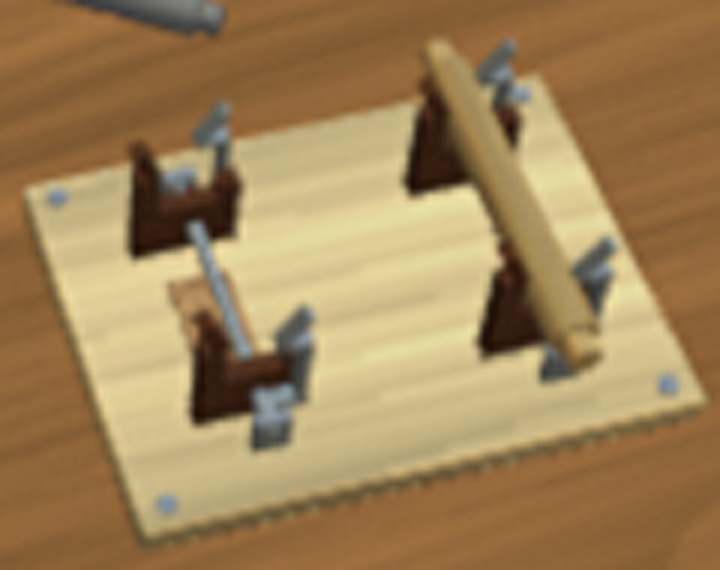

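The crops show the pale spindle on the brown-V cradle. The clip on the image right (-y, clip 2) is free, with its hinge pin bare. Now I'll compute positions.

```bash
cat > h.py <<'E'
import numpy as np, cv2, json
from station import r, jaws, solver, read_camera, order, monitor
from scipy.spatial.transform import Rotation as Ro
def K(c):
    f=200/np.tan(np.radians(c["vertical_fov"]/2)); return np.array([[f,0,c["cx"]],[0,f,c["cy"]],[0,0,1.]])
def ray(c,uv,z,R=None,t=None):
    R=np.array(c["R"]) if R is None else R; t=np.array(c["t"]) if t is None else t
    d=R.T@np.linalg.solve(K(c),[uv[0],uv[1],1.]); o=-R.T@t
    return o+d*(z-o[2])/d[2]
def tcprot():
    q=monitor.current_tcp_rot(); return Ro.from_quat([q[1],q[2],q[3],q[0]]).as_matrix()
def wristshot(name):
    p=np.array(monitor.current_position()); Rt=tcprot(); c=read_camera("wrist")
    T=np.array(c["tool_from_camera"]); Rwc=Rt@T[:3,:3]; o=p+Rt@T[:3,3]
    c["R"]=Rwc.T; c["t"]=-Rwc.T@o
    np.savez("pics/"+name+".npz",R=c["R"],t=c["t"],vertical_fov=c["vertical_fov"],cx=c["cx"],cy=c["cy"])
    cv2.imwrite(f"pics/{name}.png",c["color"][:,:,::-1]); return c
def load(name):
    z=np.load("pics/"+name+".npz"); return {k:(z[k] if z[k].ndim else float(z[k])) for k in z}
def proj(c,X):
    x=K(c)@(np.array(c["R"])@np.array(X)+np.array(c["t"])); return x[:2]/x[2]
def quat(yaw):  # tool y axis (jaw) direction at angle yaw in world, z down
    y=np.array([np.cos(yaw),np.sin(yaw),0]); z=np.array([0,0,-1.]); x=np.cross(y,z)
    q=Ro.from_matrix(np.c_[x,y,z]).as_quat(); return [q[3],q[0],q[1],q[2]]
E
python3 - <<'E'
from h import *
c=read_camera("top")
b=np.array([[100,57],[705,118],[655,568],[43,502]])/8+[225-.44,135-.44]
P=np.array([ray(c,u,.018)[:2] for u in b]); print(P, P.mean(0))
print([np.linalg.norm(P[i]-P[(i+1)%4]) for i in range(4)])
s=np.array([[333,80],[175,458]])/8+[355-.44,145-.44]
S=np.array([ray(c,u,.047)[:2] for u in s]); print(S,S.mean(0),np.linalg.norm(S[0]-S[1]),np.degrees(np.arctan2(*(S[0]-S[1])[::-1])))
yv=(P[0]+P[3]-P[1]-P[2]); print("board y dir",np.degrees(np.arctan2(yv[1],yv[0])))
xv=(P[0]+P[1]-P[2]-P[3]); print("board x dir",np.degrees(np.arctan2(xv[1],xv[0])))
yh=yv/np.linalg.norm(yv); print("seat2",P.mean(0)-.07*yh,"seat1",P.mean(0)+.07*yh)
sc=[ (284+0,250)]
j=monitor.current_joints(); print(j)
print([ray(c,(174,177),.09),ray(c,(332,239),.075)])
E
```

```text
[[ 0.69725201  0.24329637]
 [ 0.67583012 -0.02297762]
 [ 0.47721437 -0.00598994]
 [ 0.50008887  0.25918906]] [0.58759634 0.11837946]
[np.float64(0.26713430225374546), np.float64(0.19934091654263222), np.float64(0.26616375651062507), np.float64(0.19780262682819968)]
[[ 0.65682855 -0.3102083 ]
 [ 0.49237278 -0.24330136]] [ 0.57460067 -0.27675483] 0.17754502790547277 -22.138386159892868
board y dir 85.23543306649215
board x dir -4.749091181261587
seat2 [0.58178203 0.04862135] seat1 [0.59341065 0.18813757]
[1.15867011e+00 3.77844640e-01 8.01854391e-02 1.27442342e+00
 1.62341225e-05 1.46050147e+00]
[array([0.55527383, 0.43006634, 0.09      ]), array([ 0.36361363, -0.09413954,  0.075     ])]
```

The sizes agree: board 0.267 x 0.199 m against 0.270 x 0.200, spindle about 0.178 m against 0.184. The spindle is at (0.575,-0.277) with yaw -22°, and seat_2 is at about (0.582,0.049). I'll take wrist views on the way.

```bash
python3 - <<'E'
from h import *
qb=quat(np.radians(85.25)); qs=quat(np.radians(67.9))
for p,q in (([.575,.049,.235],qb),([.575,-.277,.2],qs),([.575,-.277,.04],qs),([.582,.049,.065],qb)): print(np.round(solver.solve_ik(p,q),3))
r.movep([.575,.049,.235],qb); r.pause(.2)
wristshot("w_bd"); print(monitor.current_position(),monitor.current_time_s())
r.movep([.575,-.277,.19],qs); r.pause(.2)
wristshot("w_sp"); print(monitor.current_position(),monitor.current_time_s())
E
```

```text
[-0.025  0.384  0.065  1.251  0.     0.058]
[-0.548  0.523  0.191  1.239  0.    -0.163]
[-0.548  0.628 -0.06   0.882  0.    -0.163]
[-0.025  0.508 -0.202  0.861  0.     0.058]
[0.57494772 0.04954859 0.2350152 ] 2.7417
[ 0.57550406 -0.27583298  0.19034242] 4.2417
```

View pics/w_bd.png

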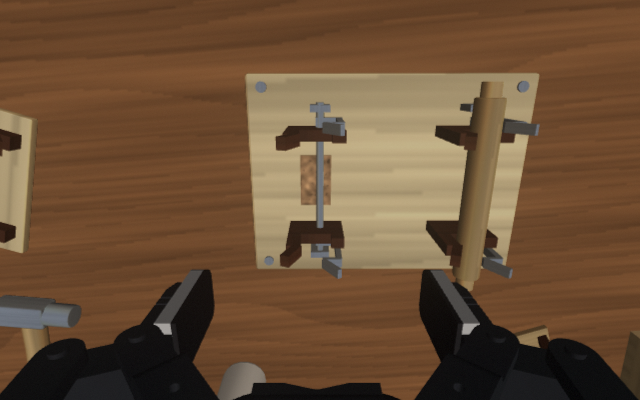

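View pics/w_sp.png

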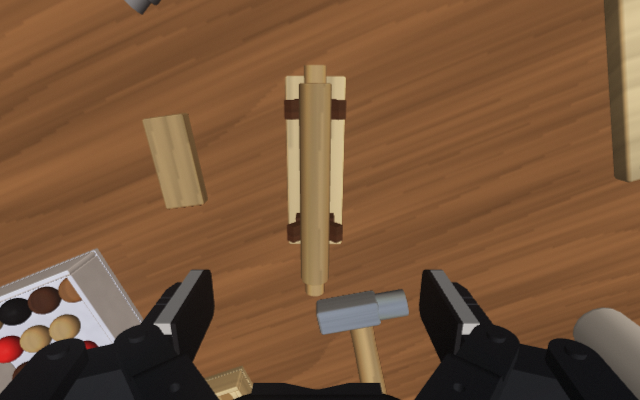

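Board view: free clip on the left, hinge pin from (320,110) to (320,250), board corners near (247,74), (538,74), (505,268) and (258,268). Spindle view: pale spindle centred at column 315, tenon ends at rows 65 and 295, cradle underneath.

```bash
python3 - <<'E'
from h import *
c=load("w_bd")
P=np.array([ray(c,u,.018)[:2] for u in [(247,74),(538,74),(505,268),(258,268)]]); print(P,P.mean(0),[np.linalg.norm(P[i]-P[(i+1)%4]) for i in range(4)])
yv=P[1]+P[2]-P[0]-P[3]; a=np.degrees(np.arctan2(yv[1],yv[0])); yh=yv/np.linalg.norm(yv)
xv=P[2]+P[3]-P[0]-P[1]; print("ydir",a,"xdir",np.degrees(np.arctan2(xv[1],xv[0])),"seat2",P.mean(0)-.07*yh)
H=np.array([ray(c,u,.0355)[:2] for u in [(320,110),(320,250)]]); print("hinge",H, "dir",np.degrees(np.arctan2(*(H[1]-H[0])[::-1])))
# perpendicular offset hinge line vs board centre
for h in H: print("hinge y board",(h-P.mean(0))@yh)
c=load("w_sp")
# axis: barrel edges at several rows -> use segmentation by gradient: mid of edges
im=cv2.cvtColor(cv2.imread("pics/w_sp.png"),cv2.COLOR_BGR2GRAY)
for v in (95,140,180,265): print(v,im[v,290:342].tolist())
a=cv2.imread("pics/w_sp.png"); cv2.imwrite("pics/w_sp_c.png",cv2.resize(a[55:305,275:360],None,fx=2.3,fy=2.3))
a=cv2.imread("pics/w_bd.png"); cv2.imwrite("pics/w_bd_c.png",cv2.resize(a[65:290,240:400],None,fx=2.6,fy=2.6))
E
```

```text
[[ 0.47962161 -0.00508963]
 [ 0.50130075  0.25917717]
 [ 0.69819312  0.24496123]
 [ 0.67608629 -0.02107247]] [0.58880044 0.11949407] [np.float64(0.2651545344522663), np.float64(0.19740490901675953), np.float64(0.26695064244347544), np.float64(0.19711372563283108)]
ydir 85.2798955739949 xdir -4.3900950366138325 seat2 [0.58304027 0.04973147]
hinge [[0.51569852 0.05850968]
 [0.65207674 0.04775632]] dir -4.508417190877936
hinge y board -0.06679299915629038
hinge y board -0.06628756806671508
95 [167, 172, 176, 181, 182, 181, 180, 180, 159, 63, 74, 82, 91, 98, 109, 117, 127, 129, 132, 132, 128, 127, 128, 126, 128, 130, 131, 133, 133, 133, 132, 134, 134, 136, 138, 136, 134, 135, 132, 129, 113, 126, 168, 173, 178, 183, 184, 184, 185, 187, 186, 187]
140 [162, 166, 171, 177, 180, 181, 181, 180, 167, 103, 70, 82, 90, 99, 107, 116, 124, 127, 128, 128, 128, 127, 126, 126, 127, 128, 129, 133, 133, 132, 138, 144, 147, 142, 137, 133, 134, 133, 131, 119, 121, 177, 179, 182, 184, 186, 187, 188, 187, 189, 189, 190]
180 [176, 178, 180, 179, 180, 180, 180, 178, 176, 156, 65, 82, 90, 99, 106, 115, 121, 127, 125, 128, 128, 126, 128, 128, 128, 130, 132, 134, 142, 146, 147, 145, 143, 139, 135, 133, 133, 130, 126, 112, 144, 181, 184, 185, 185, 185, 187, 189, 189, 189, 189, 192]
265 [101, 102, 100, 99, 99, 97, 97, 96, 98, 96, 90, 72, 93, 102, 108, 115, 122, 129, 128, 127, 130, 132, 133, 135, 136, 138, 137, 137, 135, 136, 143, 142, 142, 136, 131, 128, 125, 116, 87, 89, 93, 93, 92, 92, 93, 93, 93, 93, 93, 95, 94, 92]
```

View pics/w_sp_c.png

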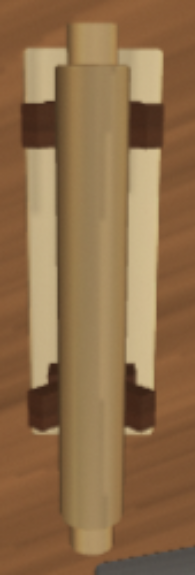

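View pics/w_bd_c.png

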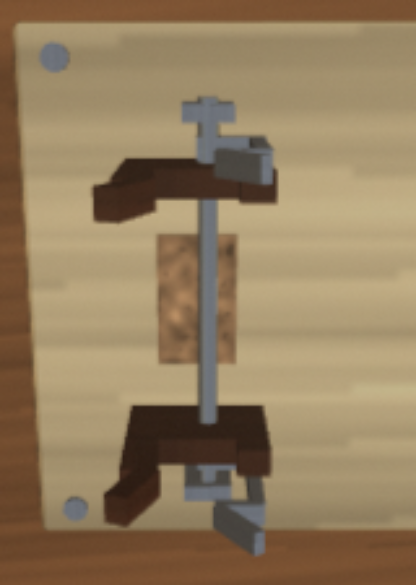

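```bash
python3 - <<'E'
from h import *
c=load("w_sp"); print("cam",-c["R"].T@c["t"])
A=ray(c,(314.9,95),.045)[:2];B=ray(c,(314.6,265),.045)[:2]
d=(B-A)/np.linalg.norm(B-A); print(A,B,"yaw",np.degrees(np.arctan2(d[1],d[0])))
# fit centre along axis: shoulders top (z=.057 near: top of barrel edge) rows 83.3, 283
from scipy.optimize import brentq
for v,s in ((83.3,-.08),(283,.08)):
    f=lambda m: proj(c,[*(A+d*(m+s)),.055])[1]-v
    m=brentq(f,-.2,.3); print("centre",A+d*m)
c=load("w_bd")
print("cam",-c["R"].T@c["t"])
E
```

```text
cam [ 0.50233591 -0.24616004  0.31984257]
[ 0.50707816 -0.24853907] [ 0.63583261 -0.30095842] yaw -22.15254058147196
centre [ 0.57371968 -0.2756706 ]
centre [ 0.57241482 -0.27513936]
cam [0.49629182 0.05613539 0.36449493]
```

```bash
python3 - <<'E'
from h import *
q=quat(np.radians(67.85))
r.movep([.573,-.2754,.12],q)
r.move_straight([.573,-.2754,.040],q,v=.12)
print(monitor.current_position(),monitor.current_force())
jaws.move_gripper(0.0); print("width",monitor.current_grip_width())
r.move_straight([.573,-.2754,.19],q,v=.15)
r.pause(.1)
print("width",monitor.current_grip_width(),monitor.current_position(),monitor.current_force(),monitor.current_time_s())
wristshot("w_held")
E
```

```text
[ 0.57395374 -0.27599084  0.04131491] [-0.53965192  0.69067576  0.31716246]
width 0.2599072841933334
width 0.2610344382316875 [ 0.57228612 -0.27488001  0.18857375] [-0.04710012  0.26313475 -0.84568257] 7.2917
```

View pics/w_held.png

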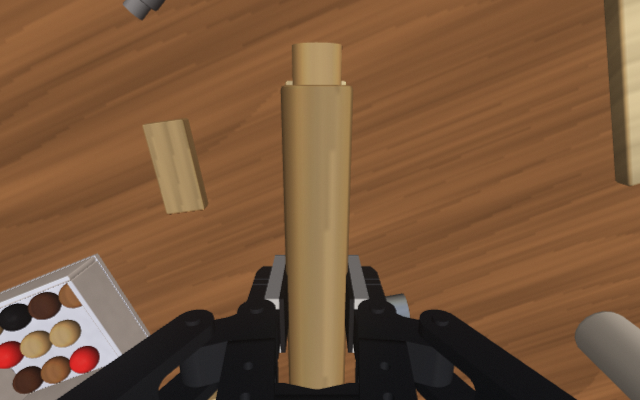

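Held with width 0.26 (about 22–24 mm). The spindle is centred between the pads, with the near shoulder at row 85 and the tenon end at row 43. I'll estimate its pitch and lengthwise offset in the tool frame.

```bash
python3 - <<'E'
from h import *
c=read_camera("wrist"); im=c["color"].astype(int)
cv2.imwrite("pics/held_c.png",cv2.resize(c["color"][30:260,260:370,::-1],None,fx=2.5,fy=2.5))
T=np.array(c["tool_from_camera"]); Ki=K(c)
obs=[]
for v in range(95,245,15):
    row=im[v].sum(1); g=np.abs(np.diff(row)); l=270+np.argmax(g[270:300]); rr=335+np.argmax(g[335:365]); obs.append((v,l+.5,rr+.5))
print(obs)
Tc=np.linalg.inv(T); n=lambda X:(lambda x:x[:2]/x[2])(Ki@(Tc[:3,:3]@np.array(X)+Tc[:3,3]))
from scipy.optimize import least_squares
cam=T[:3,3]
def res(p):
    z0,pitch,y0,yaw=p; a=np.array([np.cos(pitch),yaw,np.sin(pitch)]);a/=np.linalg.norm(a); c0=np.array([0,y0,z0]); out=[]
    # silhouette planes tangent to cylinder through cam: offsets
    w=cam-c0; w=w-a*(w@a); D=np.linalg.norm(w); w/=D; s=np.cross(a,w); R=.012
    ct=R/D; st=np.sqrt(1-ct**2)
    L=[]
    for sg in (1,-1):
        o=c0+R*(ct*w+sg*st*s); L.append((n(o+a*.03),n(o+a*.08)))
    L.sort(key=lambda q:q[0][0])
    for v,l,rr in obs:
        for (p1,p2),m in zip(L,(l,rr)): out.append(p1[0]+(p2[0]-p1[0])*(v-p1[1])/(p2[1]-p1[1])-m)
    return out
s=least_squares(res,[-.005,0,0,0],x_scale=[.01,.1,.01,.1]); print("z0,pitch,y0,yaw",np.round(s.x,4),"rms",np.sqrt(np.mean(s.fun**2)))
z0,pi=s.x[:2]
for u in (.084,.08,.076): # tool x of shoulder (top edge facing camera)
    print(u,n([u,0,z0+np.tan(pi)*u-.011]), "tip", n([u+.012,0,z0+np.tan(pi)*u-.007]))
E
```

```text
[(95, np.float64(280.5), np.float64(350.5)), (110, np.float64(280.5), np.float64(350.5)), (125, np.float64(281.5), np.float64(349.5)), (140, np.float64(281.5), np.float64(349.5)), (155, np.float64(282.5), np.float64(348.5)), (170, np.float64(282.5), np.float64(348.5)), (185, np.float64(282.5), np.float64(347.5)), (200, np.float64(283.5), np.float64(347.5)), (215, np.float64(283.5), np.float64(347.5)), (230, np.float64(284.5), np.float64(346.5))]
z0,pitch,y0,yaw [-0.001  -0.0007 -0.0002  0.0014] rms 0.27413776673693
0.084 [315.69594389  70.17743057] tip [315.66729361  29.25852123]
0.08 [315.70329224  83.88004423] tip [315.67495038  43.39820051]
0.076 [315.71047993  97.28308171] tip [315.68243994  57.22907601]
```

View pics/held_c.png

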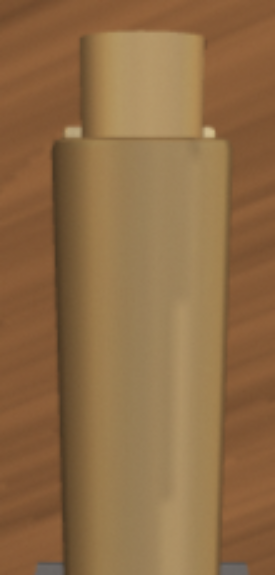

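The spindle is level (pitch -0.0007), yaw is 0.001, and it is centred within a millimetre. Moving above seat 2, then I'll look.

```bash
python3 - <<'E'
from h import *
q=quat(np.radians(85.4))
r.movep([.5825,.0493,.19],q)
r.move_straight([.5825,.0493,.130],q,v=.12); r.pause(.25)
p=monitor.current_position(); R=tcprot(); print(p,np.degrees(np.arctan2(R[1,1],R[0,1])),monitor.current_time_s(),monitor.current_force())
wristshot("w_pre")
c=read_camera("scene"); cv2.imwrite("pics/s_pre.png",cv2.resize(c["color"][150:290,310:470,::-1],None,fx=5,fy=4.2857*5/5 if 0 else 5)[:600])
E
```

```text
[0.58324793 0.04926646 0.13097376] 85.39866052156285 9.525 [-0.37476496 -0.34784967 -0.29928335]
```

View pics/w_pre.png

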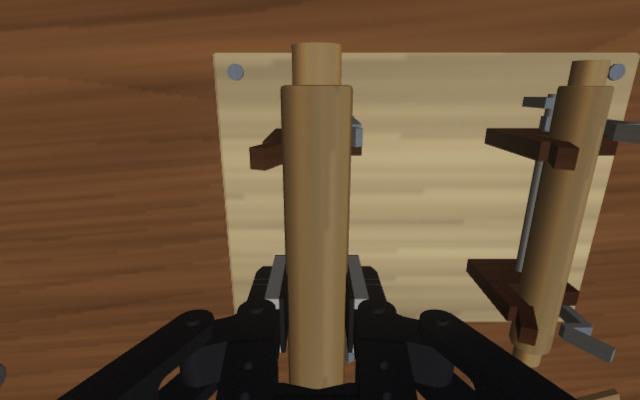

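View pics/s_pre.png

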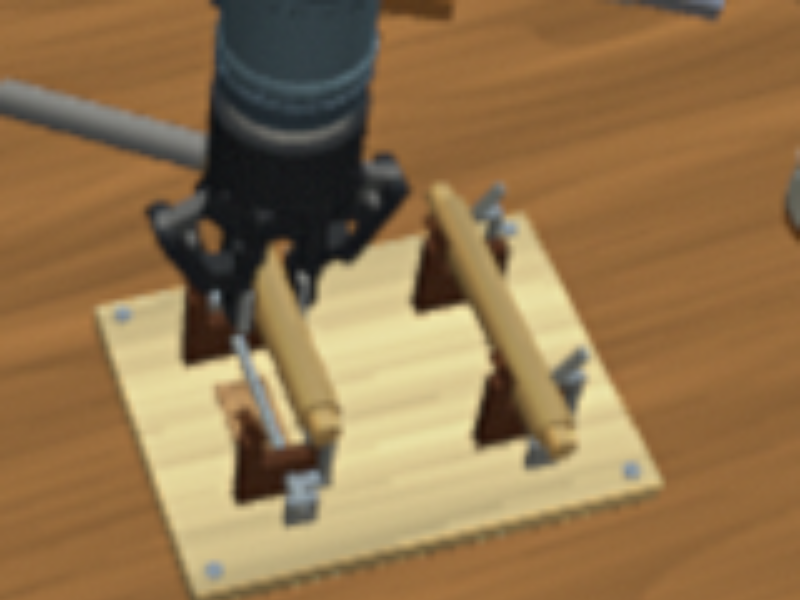

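Aligned: the spindle is directly above the free clip, parallel to the clipped one. I'll cross-check one board edge from this view and then push down under force guard.

```bash
python3 - <<'E'
from h import *
c=load("w_pre")
C=[ray(c,u,.018)[:2] for u in [(214,54),(637,55),(238,321)]]; print(C)
u=(C[2]-C[0]);L=np.linalg.norm(u);u/=L;n=np.array([-u[1],u[0]]); print(L,np.degrees(np.arctan2(u[1],u[0])))
p=np.array([.5825,.0493]); print("dist seat to -y edge (65)", (p-C[0])@n, "along (100)",(p-C[0])@u, "width(270)", (C[1]-C[0])@n)
E
```

```text
[array([ 0.47987482, -0.00619149]), array([0.50173726, 0.25834806]), array([ 0.676275  , -0.02030131])]
0.1969063659550564 -4.1091943137759355
dist seat to -y edge (65) 0.06270270073654999 along (100) 0.0983849785253662 width(270) 0.26542610585087417
```

```bash
python3 - <<'E'
from h import *
q=quat(np.radians(85.4)); x,y=.5827,.0497
for z,v in ((.108,.08),(.095,.05),(.085,.05),(.077,.05),(.070,.05),(.065,.04)):
    h=r.move_straight([x,y,z],q,v=v,contact_N=40)
    print(z,h,np.round(monitor.current_position(),4),np.round(monitor.current_force(),1),round(monitor.current_grip_width(),3))
    if h: break
print(monitor.current_time_s())
wristshot("w_in")
c=read_camera("scene"); cv2.imwrite("pics/s_in.png",cv2.resize(c["color"][170:290,325:455,::-1],None,fx=5,fy=5))
E
```

```text
0.108 False [0.5821 0.0497 0.1075] [-0.4  0.1 -0.8] 0.257
0.095 False [0.5826 0.0492 0.0948] [-0.3 -2.4 -0.5] 0.264
0.085 False [0.583 0.049 0.085] [ 0.4 -5.  -1. ] 0.264
0.077 False [0.5827 0.0491 0.0765] [ 2.8 -5.1 -1.6] 0.257
0.07 False [0.582  0.0494 0.0687] [ 2.4 -5.3 -5.5] 0.258
0.065 False [0.5813 0.0508 0.0639] [-0.3  0.5 -4.3] 0.261
11.6833
```

View pics/s_in.png

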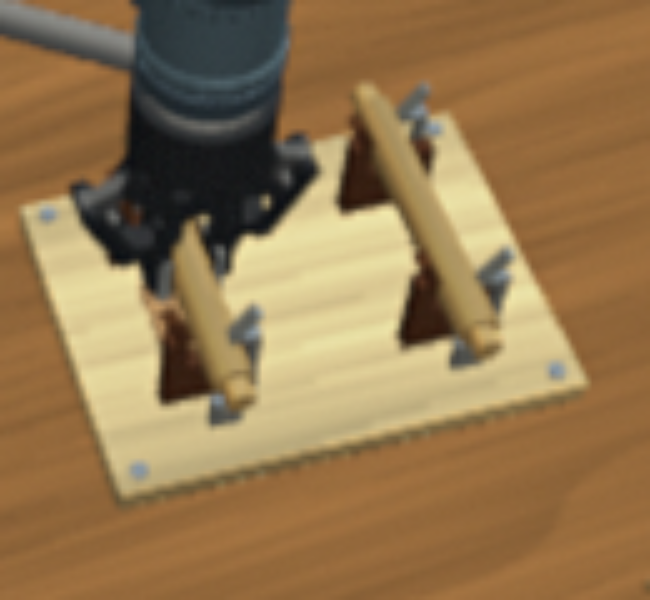

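View pics/w_in.png

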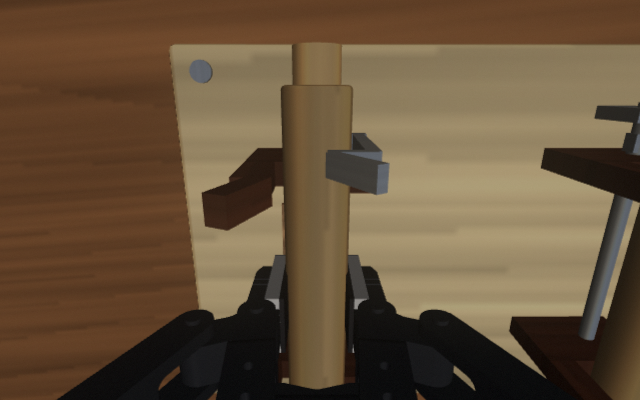

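The jaw nose at (350,170) already overhangs the spindle, and side force has dropped to near zero. Pushing the last few millimetres to contact.

```bash
python3 - <<'E'
from h import *
q=quat(np.radians(85.4)); x,y=.5827,.0497
for z in (.063,.0615,.060,.0585,.057):
    h=r.move_straight([x,y,z],q,v=.03,contact_N=15)
    print(z,h,np.round(monitor.current_position(),4),np.round(monitor.current_force(),1),round(monitor.current_grip_width(),3))
    if h or monitor.current_force()[2]>18: break
r.pause(.1); print(np.round(monitor.current_position(),4),np.round(monitor.current_force(),1),monitor.current_time_s())
wristshot("w_home")
E
```

```text
0.063 False [0.5832 0.0499 0.0634] [ 0.1 -0.3 -0.5] 0.261
0.0615 False [0.5829 0.0497 0.0617] [ 0.2  1.2 -0.6] 0.265
0.06 False [0.5832 0.0497 0.0605] [-0.5  1.   2.1] 0.257
0.0585 False [0.5832 0.0497 0.0603] [-3.5 -0.8 11.8] 0.261
0.057 False [0.5833 0.0497 0.0602] [-7.4  0.  21. ] 0.258
[0.5833 0.0497 0.0602] [-7.8 -0.3 22.2] 13.1333
```

View pics/w_home.png

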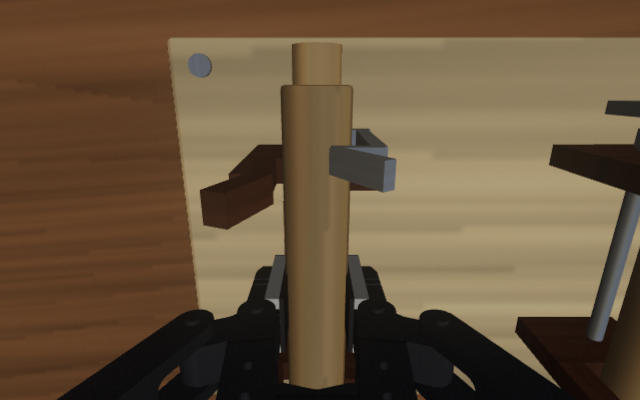

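There is a hard stop at z=0.0603 (22 N), which is the seat height. Relieve, open, retreat, then check.

```bash
python3 - <<'E'
from h import *
q=quat(np.radians(85.4)); x,y=.5827,.0497
r.move_straight([x,y,.0604],q,v=.03); print(np.round(monitor.current_force(),1))
jaws.move_gripper(0.85); print(np.round(monitor.current_position(),4),np.round(monitor.current_force(),1),monitor.current_grip_width())
r.move_straight([x,y,.235],q,v=.15); r.pause(.2)
wristshot("w_end"); print(monitor.current_time_s(),np.round(monitor.current_force(),1))
r.movep([.42,-.1,.3],q); r.pause(.1)
c=read_camera("scene"); cv2.imwrite("pics/s_end.png",cv2.resize(c["color"][170:290,325:455,::-1],None,fx=5,fy=5,interpolation=cv2.INTER_CUBIC))
cv2.imwrite("pics/s_endfull.png",c["color"][:,:,::-1]); c=read_camera("top"); cv2.imwrite("pics/t_end.png",c["color"][:,:,::-1]); print(monitor.current_time_s())
E
```

```text
[-0.9 -0.6  5.4]
[0.5826 0.0497 0.0602] [ 0.1  0.4 -0.7] 0.8509223108336934
15.55 [ 0.2 -0.6  0.1]
16.6667
```

View pics/w_end.png

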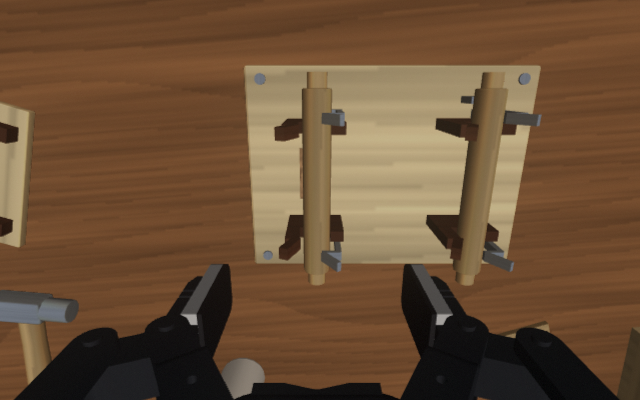

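View pics/s_end.png

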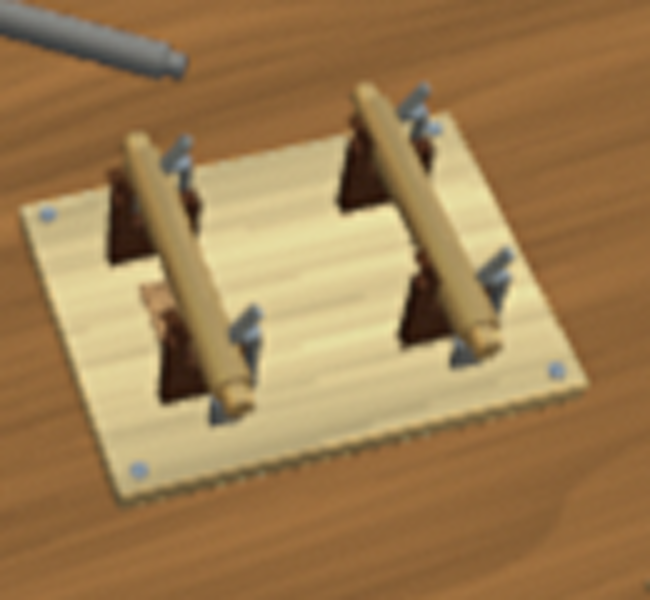

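View pics/s_endfull.png

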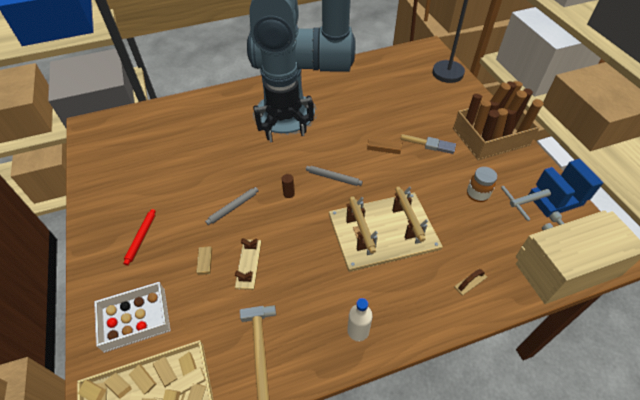

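Both spindles sit alike. In the wrist view the tenon ends are at rows 72 and 283 for the new one, against 72 and 284 for the clipped one. The noses at (333,117) and (331,260) are shut over the new one. Jar (482,183) and billet (288,186) are still upright, and the arm is clear.

```bash
python3 - <<'E'
from h import *
order.sign_off(); print(monitor.current_time_s())
E
```

```text
the job is handed in; nothing more can be done
the job is handed in; nothing more can be done
```

The loose pale spindle is now seated in the free clip (clip 2, the -y one) with the jaw shut over it. I handed the job in at about 16.7 s of the 38 s allowed.

- **Seating:** the spindle met a hard stop with the tool at z = 0.0603 m under about 22 N, which matches the 65 mm seat height. Sideways force dropped to near zero once the spindle was past the jaw.
- **Final pictures:** both jaw noses overhang the spindle. Its ends line up with those of the already clipped spindle to about a pixel, so it is centred lengthwise. The clipped spindle, jar and billet had not moved, and the robot touched nothing.
- **Small disagreements:** the estimates of the seat's y position ranged from 0.0486 to 0.0505 m, and I used 0.0497. Distances measured in the wrist pictures came out about 1.5% short. The height of the spindle in the grip differed by about 2.5 mm between the picture fit and the cradle height. The clip's clearance, with the final push to contact, covered all of these.

No check failed.

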